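# Dry-fit a heatsink over a power module

## Task

Lock the circuit board in its holder by turning the red clamp knob clockwise (seen from above) until it stops, and let go of the knob. Then pick up the finned aluminium heatsink, carry it over the tall capacitors and hold it level about 8 mm above the black power module on the board, centred on it and lined up with it; its underside is sticky, so it must not touch the board, the parts on it or the holder at any moment. Finish while still holding it there in the gripper, so that I can check the fit, and leave the solder spool, the flux bottle and the pot of brass wool where they stand.

Things in the scene. Friction and masses are not known exactly. Their poses are not given: they have to be found in the camera images.
- heatsink: Aluminium finned heatsink, solid flat sides, 56 (x) x 36 (y) x 30 mm high, about 90 g, loose on the blue mat left or right of the holder; origin at the centre of its underside, z up. Fins run along its long axis x. Grasp it across the 36 mm width (its y): capacitors stand beyond its short ends at the module. Half a turn makes no difference.
- module_top (a point): Centre of the black power module's top, 28 mm above the bench. Module 56 (x) x 36 (y) x 12 mm, white outline, axes as the holder's, z up. Beyond each short end 3 capacitors, 16 mm thick, at x = +-45, y = -20, 0, 20 mm from here, tops 18 mm above here. Long sides free: on -y only low connectors (24 mm above the bench) from 56 mm out and the fixed jaw (26 mm) from 71 mm; on +y the clamp.
- holder: Board holder fixed to the bench, with a green circuit board 115 (x) x 150 (y) mm whose top is 16 mm above the work surface. Origin on the work surface; the 250 mm long base reaches from y = -97 to +153 mm, x from -60 to +60 mm. The module centre is at (0, -10, 28) mm, the clamp knob axis at (0, +119) mm.
- clamp (a joint): Angle of the red clamp knob (rad): starts loose between 0 and 0.4, grows as the knob is turned clockwise seen from above, firm stop at 1.4 = locked. It turns against light friction (0.04 N m), stays where it is left, and moves an orange jaw (up to 5.5 mm) against the board's edge.
- clamp_grip (a point): On the red clamp knob's axis at the height to grip, 57 mm above the bench. The grip is an upright bar 38 mm long, 14 mm thick, 32 mm high (7 above this point, 25 below), on a 40 mm disc. The point turns with the knob: x along the bar, z up; with the knob at 0 the bar lies along the holder's x. Pinch it across the 14 mm (its y).
- spool: Solder spool, steel grey, 60 mm across, 50 mm high, standing loose on the other side of the holder from the heatsink; origin at the centre of its underside. Leave it.
- flux: Amber flux bottle with a white cap, 40 mm across, 90 mm high, beyond the holder; origin at the centre of its underside. Leave it.
- pot: Steel pot with brass wool for cleaning tips, 72 mm across, about 45 mm high, beyond the holder; origin at the centre of its underside. Leave it.
There are look-alikes about, which are no part of the job. Of the things shaped like the heatsink, the aluminium one is meant.

How it is judged:
On the way, in this order (a step that is already met when the one before it is completed fails the run):
1. the clamp knob is turned clockwise to its stop (joint above 1.2 rad) (value of joint clamp above 1.2 rad), for 0.2 s.
2. the heatsink is lifted by the gripper, at least 60 mm off the bench (height (world z) of heatsink above 0.06 m and contact force between heatsink and the fingers above 1 N), for 0.1 s.
At the end, for the whole second after the job is handed in: Knob above 1.2 rad; gripper holds the heatsink still (<20 mm/s), underside 2 to 16 mm above the module top, centre within 5 mm in plan, long axis within 0.12 rad of the module's (either way round), level within 0.1 rad, not touching holder or board; spool, bottle, pot moved < 25 mm (value of joint clamp above 1.2 rad and horizontal distance between heatsink and module_top below 0.005 m and z of heatsink in the frame of module_top between 0.002 and 0.016 m and angle between the x axis of heatsink and the x axis of holder, either way round below 0.12 rad and angle between heatsink's own z axis and vertical below 0.1 rad and contact force between heatsink and the fingers above 1 N and contact force between heatsink and holder below 0.05 N and linear speed of heatsink below 0.02 m/s and distance of each of spool, flux, pot from where it was at the start of the episode below 0.025 m); the arm keeps its last pose, push and grip.
It fails at once if the heatsink touches the holder, the board or the parts on it (contact force between heatsink and holder above 0.3 N).
It fails at once if the solder spool is pushed more than 25 mm or tipped (distance of spool from where it was at the start of the episode above 0.025 m or angle between spool's own z axis and vertical above 0.3 rad).
It fails at once if the flux bottle is pushed more than 25 mm or tipped (distance of flux from where it was at the start of the episode above 0.025 m or angle between flux's own z axis and vertical above 0.3 rad).
It fails at once if the tip-cleaning pot is pushed more than 25 mm or tipped (distance of pot from where it was at the start of the episode above 0.025 m or angle between pot's own z axis and vertical above 0.3 rad).
It also fails if it takes over 53 s, if anything falls off the work surface, if the arm or the gripper's body presses on something with over 40 N, if the wrist force passes 120 N, or if a joint passes its speed limit or range.

## Robot

A 6-joint arm with a two-finger parallel gripper is mounted at the origin on the work surface. World frame = base frame: x ahead of the robot, y to its left, z up, the work surface at z = 0. Lengths are in m, angles in rad, forces in N, time in s.
With the tool pointing down it reaches from about 0.35 to 0.85 m from the base axis. Payload 8.1 kg.
Tool frame: the origin (TCP) lies at the very end of the fingers, on their centre line; the grasp point (between the pads) lies 19 mm behind it; z points along the fingers, y is the line along which they close (so a half turn about z gives the same grasp; the last joint's range is limited). The gripper opens to 85 mm and grips with 20 to 120 N. Pads are 22 mm wide; open, the fingers measure 114 mm over their backs; the gripper's body (76 mm by 85 mm) begins 54 mm behind the grasp point. The pads swing forward as they close: fully open they stand 13 mm farther back than shut.
Start: joints at [1.132, 0.13, 1.488, -0, 1.523, -0.085], TCP at [0.208, 0.563, 0.231] pointing down, gripper open.
Joint ranges: [-2.96, 2.96], [-0.89, 2.26], [0.02, 2.5], [-1.34, 4.48], [0, 2.73], [-2.66, 2.66]. Speed limits (rad/s): [2.39, 2.39, 2.79, 3.14, 3.14, 3.14].

## Interface

Orientations are given as [roll, pitch, yaw] about the fixed x, y, z axes, in that order (R = Rz(yaw) Ry(pitch) Rx(roll)).
In Python, from bench import * gives the robot as it stands.
- The arm moves only by the tool drive_tool, never from a script. Its argument "steps" is a list of rows, each a list of 7 numbers: the closure, from 0 (fully open) to 1 (shut), then the shift along the tool's x, y, z in mm, then the turn, a rotation vector about the tool's x, y, z in units of 6 degrees (1.0 is 6 degrees). In form: [[hand, tx, ty, tz, rx, ry, rz], ...]. A call has 1 to 12 rows; each row shifts and turns the commanded pose from where the row before left it, along the tool's axes as they then stand; what a row does not reach is not made up. A row lasts 1/12 s, in which the tool goes at most 41.7 mm and 7.16 degrees, less where a joint would pass 70% of its speed; a pose out of reach is approached as far as the arm can. A call is refused whole if a number of a shift passes 41.7 or a number of a turn 1, either way. A call with a gripper value outside its range is refused whole. The fingers move at their own pace and stop on an object; "force" is the grip in N (left out, the last holds). Time passes only in rows, so rows that do not move let the fingers close. It gives the time, the measured TCP pose, the force, the opening and the grip force at its end, in the units of the state.
- state(): the state, without advancing time (a new reading comes with each control period).
- snapshot(name): name is "scene" or "top" or "wrist"; returns the picture (480x640x3 uint8, red, green, blue); there is no depth.
- camera_model(name): a dict with "K" (3x3 intrinsics, pixels), "distortion" ([k1, k2, p1, p2, k3] as OpenCV has them; the pictures are not rectified), "extrinsics" (4x4, takes a point from camera to world coordinates). Camera axes: x right, y up, looking along -z (the intrinsics and any distortion apply to the point x, -y, -z); pixel columns grow to the right and rows downward; lengths in m; the calibration is good to about 2 mm. A picture is of the moment at which its call begins: read the wrist's pose just before it. camera_model takes no time and is no camera call; for the wrist camera it gives the pose at the moment of the call.
- job_done(): hands the job in; it is judged then, once.
The state is a dict: "time": time; "q": joint angles; "joint_velocities": joint speeds; "tau": joint torques, N m; "tcp_pos": TCP position; "tcp_rot": TCP orientation; "wrist_force": force on the tool from outside, world axes, zero at the start; "moment": the same for the moment, N m; "finger_gap": finger opening in m; "gripper_force": force on a finger pad.
Only numpy, scipy, OpenCV 4.12 (cv2) and the standard library are available. Lean on these libraries where they do the work, as an engineer would, in place of code of your own. Each camera call takes 0.05 s, during which the arm holds its last target. There are 200 camera calls.

## Working session

There is one attempt and no reset: what is moved stays moved. The work goes in short steps, Python scripts to look and compute and a tool call to move; the robot and the scene stay as the last step left them, time stands still between calls to the robot, and variables do not carry over. Pictures are saved under pics/ and viewed, at most 10 in all, crops included, and the job is handed in when it is done.

Besides the shell and the picture viewer there is one more tool, called as a command line: name --pt "numbers of a row" for each row, then --argument value for the rest. drive_tool: Moves the arm, as the interface text tells. Its arguments: {"type":"object","properties":{"steps":{"type":"array"},"force":{"type":"number"}},"required":["steps"]}

```bash
mkdir -p pics; cat > h.py <<'E'
from bench import *
import numpy as np, cv2, json
def save(n,f):
    im=snapshot(n); cv2.imwrite('pics/'+f,im[:,:,::-1]); return im
def ray(cm,uv):
    K=np.array(cm['K'],float);d=np.array(cm['distortion'],float);E=np.array(cm['extrinsics'])
    p=cv2.undistortPoints(np.array(uv,float).reshape(-1,1,2),K,d).reshape(-1,2)
    D=np.c_[p[:,0],-p[:,1],-np.ones(len(p))]@E[:3,:3].T
    return E[:3,3],D
def onz(cm,uv,z):
    o,D=ray(cm,uv); z=np.broadcast_to(z,len(D)); return o+D*((z-o[2])/D[:,2])[:,None]
def proj(cm,P):
    K=np.array(cm['K'],float);d=np.array(cm['distortion'],float);E=np.array(cm['extrinsics'])
    c=(np.array(P,float)-E[:3,3])@E[:3,:3]; c=c*[1,-1,-1]
    return cv2.projectPoints(c.reshape(-1,1,3),np.zeros(3),np.zeros(3),K,d)[0].reshape(-1,2)
E
python3 - <<'E'
from h import *
save('top','top0.png');save('scene','scene0.png')
s=state();print(s)
for n in('top','scene','wrist'):
    c=camera_model(n);print(n,np.round(c['K'],1).tolist(),c['distortion'],np.round(c['extrinsics'],3).tolist())
E
```

```text
{'time': 0.1, 'q': array([ 1.13159774e+00,  1.31119251e-01,  1.48918023e+00, -1.70493657e-05,
        1.52298343e+00, -8.53939329e-02]), 'joint_velocities': array([-0.00214377, -0.00028627, -0.00211986,  0.00137479,  0.00012714,
       -0.00134916]), 'tau': array([ 8.50662927e-04, -5.70952249e+01, -5.01939583e+01, -2.66143270e-04,
        8.27051030e-03, -8.91711665e-07]), 'tcp_pos': array([0.20765167, 0.56239368, 0.23032384]), 'tcp_rot': array([-3.13990710e+00, -1.27195929e-04,  2.78778872e+00]), 'wrist_force': array([-0.08121771,  0.49865186,  0.0564101 ]), 'moment': array([ 0.01722329,  0.02050867, -0.04765911]), 'gripper_force': 0.0, 'finger_gap': 0.08546719963383179}
top [[557.5, 0.0, 326.3], [0.0, 557.5, 237.8], [0.0, 0.0, 1.0]] [-0.01686728  0.          0.          0.          0.        ] [[-0.013, 0.996, -0.094, 0.479], [-1.0, -0.015, -0.022, -0.022], [-0.023, 0.093, 0.995, 1.335], [0.0, 0.0, 0.0, 1.0]]
scene [[470.9, 0.0, 325.6], [0.0, 470.9, 237.3], [0.0, 0.0, 1.0]] [0.01789463 0.         0.         0.         0.        ] [[-0.709, -0.517, 0.479, 1.087], [0.705, -0.534, 0.467, 0.454], [0.014, 0.669, 0.743, 0.791], [0.0, 0.0, 0.0, 1.0]]
wrist [[367.6, 0.0, 320.8], [0.0, 367.6, 236.6], [0.0, 0.0, 1.0]] [-0.07826211  0.          0.          0.          0.        ] [[0.346, -0.896, -0.277, 0.137], [0.938, 0.331, 0.104, 0.589], [-0.001, -0.296, 0.955, 0.373], [0.0, 0.0, 0.0, 1.0]]
```

View pics/top0.png

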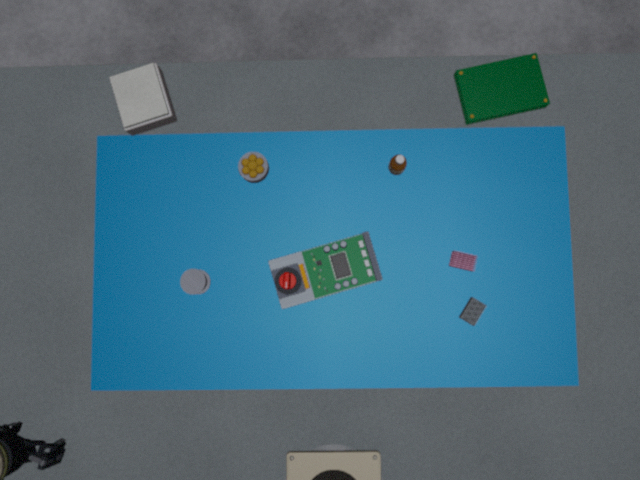

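View pics/scene0.png

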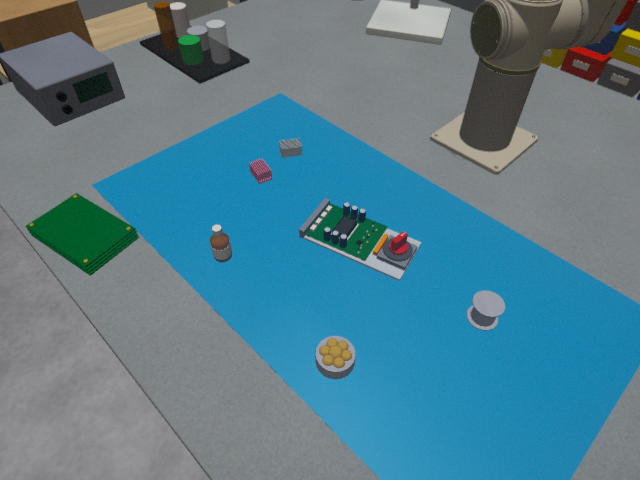

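The top view shows the holder around (325,270), the knob at (288,281), the grey heatsink at (472,311), and a pink look-alike at (462,261). The spool is at (195,281). The scene view agrees. Next I'll enlarge the crops.

```bash
python3 - <<'E'
from h import *
im=cv2.imread('pics/top0.png')
a=cv2.resize(im[225:315,262:390],None,fx=5,fy=5,interpolation=cv2.INTER_CUBIC)
b=cv2.resize(im[290:335,450:495],None,fx=5,fy=5,interpolation=cv2.INTER_CUBIC)
b2=cv2.resize(cv2.imread('pics/scene0.png')[225:275,370:425],None,fx=4,fy=4,interpolation=cv2.INTER_CUBIC)
o=np.zeros((600,800,3),np.uint8); o[:450,:640]=a
o[450:600,0:150]=cv2.resize(im[290:335,450:495],(150,150),interpolation=cv2.INTER_CUBIC)
o[375:600,160+415:800]=b[:, :]
o[:200,580:800]=b2
cv2.imwrite('pics/crop.png',o)
E
```

```text
(no output)
```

View pics/crop.png

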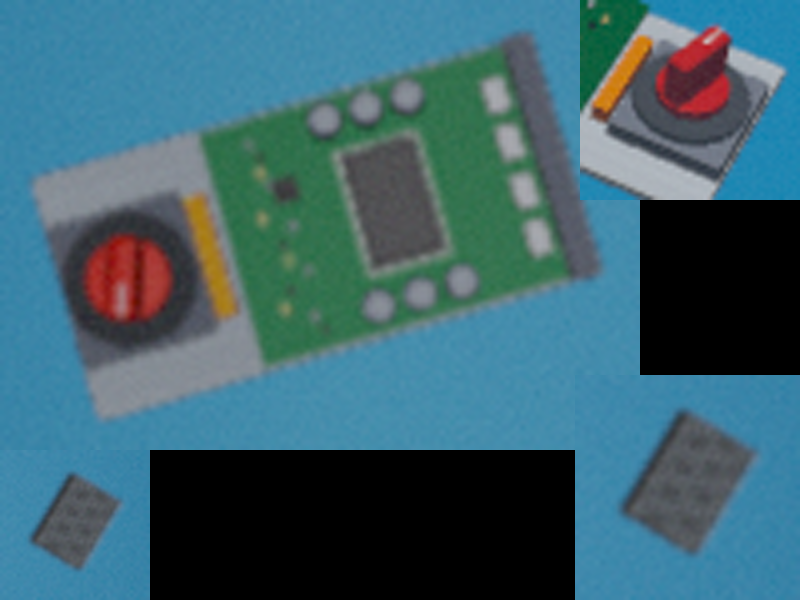

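```bash
python3 - <<'E'
from h import *
from scipy.optimize import least_squares
cm=camera_model('top')
f=lambda L,o=(262,225):np.array([(o[0]+(x+.5)/5-.5,o[1]+(y+.5)/5-.5) for x,y in L])
uv=f([(325,119),(366,107),(406,96),(379,305),(421,293),(462,281),(394,203)])
H=np.array([(45,10,46),(45,-10,46),(45,-30,46),(-45,10,46),(-45,-10,46),(-45,-30,46),(0,-10,28)])/1e3
def W(p):
    c,s=np.cos(p[2]),np.sin(p[2]);return np.c_[p[0]+c*H[:,0]-s*H[:,1],p[1]+s*H[:,0]+c*H[:,1],H[:,2]]
r=least_squares(lambda p:(proj(cm,W(p))-uv).ravel(),[.4,0,.2]);print('holder',r.x,np.abs(r.fun).max())
p=r.x;c,s=np.cos(p[2]),np.sin(p[2])
print('module',W(p)[-1],'knob',p[0]-s*.119,p[1]+c*.119)
b=onz(cm,f([(122,312),(133,238),(138,280),(112,285)]),.064);print('knob bar pts',b)
hs=f([(x-575,y-375) for x,y in[(686,408),(755,455),(695,553),(630,513)]],(450,290))
P=onz(cm,hs,.03);print('hs',P,P.mean(0));e=(P[0]-P[3]+P[1]-P[2]);print('yaw',np.arctan2(e[1],e[0]),[np.linalg.norm(P[i]-P[i-1]) for i in range(4)])
for n,u in(('spool',(199,279)),('flux',(399,158))): print(n,onz(cm,[u],.05 if n=='spool' else .09))
E
```

```text
holder [ 0.53554689 -0.01552214  0.27147708] 0.23903804358013758
module [ 0.53822844 -0.0251559   0.028     ] knob 0.5036364767443018 0.09911958298076078
knob bar pts [[0.48821872 0.09911702 0.064     ]
 [0.52179969 0.09385946 0.064     ]
 [0.5026518  0.0917124  0.064     ]
 [0.50053997 0.10360063 0.064     ]]
hs [[ 0.46126178 -0.32897371  0.03      ]
 [ 0.43917736 -0.36000728  0.03      ]
 [ 0.39463359 -0.33068336  0.03      ]
 [ 0.41334124 -0.30141401  0.03      ]] [ 0.42710349 -0.33026959  0.03      ]
yaw -0.5515177215474899 [np.float64(0.05528032477580663), np.float64(0.038089422310568534), np.float64(0.053329546273323085), np.float64(0.034737169714287794)]
spool [[0.50939695 0.30216159 0.05      ]]
flux [[ 0.77613441 -0.16213937  0.09      ]]
```

```bash
cat >> h.py <<'E'
from scipy.spatial.transform import Rotation as R
def togo(p,yaw):
    s=state(); M=R.from_euler('xyz',s['tcp_rot']); T=R.from_euler('xyz',[np.pi,0,yaw])
    d=M.inv().apply(np.array(p)-s['tcp_pos'])*1e3; w=(M.inv()*T).as_rotvec()/np.radians(6)
    print('t',round(s['time'],2),'pos',s['tcp_pos'].round(4),'yaw',round(s['tcp_rot'][2],3),'shift mm',d.round(1),'turn',w.round(2))
E
python3 -c "
from h import *
togo([.504,.099,.19],3.01)"
```

```text
t 0.1 pos [0.2077 0.5624 0.2303] yaw 2.788 shift mm [-438.5 -331.9   40.8] turn [-0.02 -0.   -2.12]
```

drive_tool --pt "0 -31.3 -23.7 2.9 0 0 0" --pt "0 -31.3 -23.7 2.9 0 0 0" --pt "0 -31.3 -23.7 2.9 0 0 0" --pt "0 -31.3 -23.7 2.9 0 0 0" --pt "0 -31.3 -23.7 2.9 0 0 0" --pt "0 -31.3 -23.7 2.9 0 0 0" --pt "0 -31.3 -23.7 2.9 0 0 0" --pt "0 -31.3 -23.7 2.9 0 0 0" --pt "0 -31.3 -23.7 2.9 0 0 0" --pt "0 -31.3 -23.7 2.9 0 0 0" --pt "0 -31.3 -23.7 2.9 0 0 0" --pt "0 -31.3 -23.7 2.9 0 0 0"

```text
time: 1.1
tcp_pos: [0.4621, 0.1641, 0.1961]
tcp_rot: [-3.142, -0.0, 2.788]
wrist_force: [1.1, 0.3, 0.5]
finger_gap: 0.0854
gripper_force: 0.0
```

drive_tool --pt "0 -31.3 -23.7 2.9 0 0 0" --pt "0 -31.3 -23.7 2.9 0 0 0" --pt "0 0 0 0 0 0 -1" --pt "0 0 0 0 0 0 -1" --pt "0 0 0 0 0 0 0" --pt "0 0 0 0 0 0 0" --pt "0 0 0 0 0 0 0"

```text
time: 1.68
tcp_pos: [0.5037, 0.1001, 0.1905]
tcp_rot: [-3.142, -0.0, 2.994]
wrist_force: [-0.2, -0.0, -0.5]
finger_gap: 0.0854
gripper_force: 0.0
```

```bash
python3 - <<'E'
from h import *
togo([.504,.099,.038],3.01)
save('wrist','w1.png'); cm=camera_model('wrist'); json.dump({k:np.array(v).tolist() for k,v in cm.items()},open('w1.json','w'))
E
```

```text
t 1.68 pos [0.5037 0.1001 0.1905] yaw 2.994 shift mm [ -0.5  -1.  152.5] turn [-0.   -0.   -0.15]
```

View pics/w1.png

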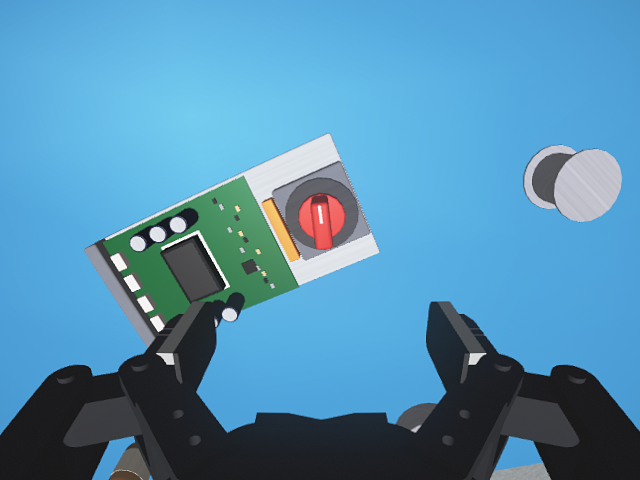

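The wrist view shows the bar nearly along the image column, from about (320,198) to (323,248). The module is around (195,268) and the capacitor tops are at (138,243), (158,234) and (178,225).

```bash
python3 - <<'E'
from h import *
im=cv2.imread('pics/w1.png')
a=cv2.resize(im[180:265,280:365],(580,580),interpolation=cv2.INTER_CUBIC)
cv2.imwrite('pics/k1.png',a)
cm=json.load(open('w1.json'))
P=onz(cm,[(138,243),(158,234),(178,225)],.046);print(P)
# predicted for these: holder (-45,-30),(-45,-10),(-45,10)
p=[.53555,-.01552,.2715];c,s=np.cos(p[2]),np.sin(p[2])
for x,y in((-.045,-.03),(-.045,-.01),(-.045,.01)): print(p[0]+c*x-s*y,p[1]+s*x+c*y)
E
```

```text
[[ 0.50095282 -0.05428803  0.046     ]
 [ 0.49584023 -0.03488279  0.046     ]
 [ 0.49083144 -0.01601518  0.046     ]]
0.5002436665922056 -0.05648904711239536
0.49488013074383674 -0.03722165281001859
0.4895165948954677 -0.017954258507641815
```

View pics/k1.png

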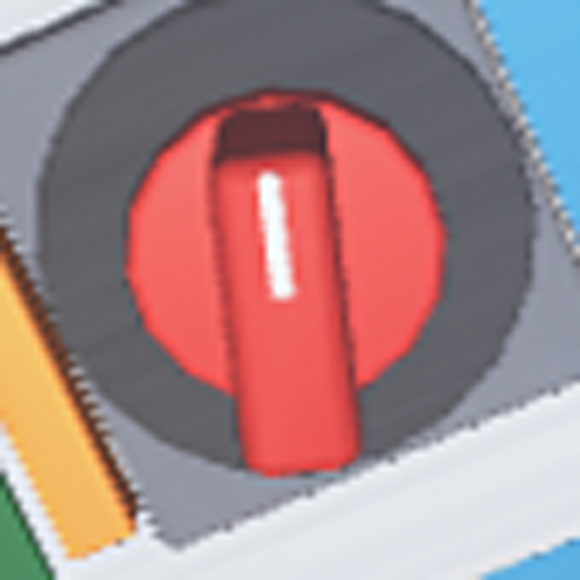

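The bar's top face in the crop has corners (215,160), (327,155), (357,462) and (245,470), so the axis is tilted slightly.

```bash
python3 - <<'E'
from h import *
cm=json.load(open('w1.json'))
q=np.array([(215,160),(327,155),(357,462),(245,470)])/6.824+[280,180]
P=onz(cm,q,.064);m=P.mean(0);d=P[0]+P[1]-P[2]-P[3];y=np.arctan2(d[1],d[0]);print(P,m,y)
yaw=y%np.pi; togo([m[0],m[1],.042],yaw)
E
```

```text
[[0.4855979  0.09620243 0.064     ]
 [0.48683551 0.10841683 0.064     ]
 [0.52249647 0.10681033 0.064     ]
 [0.52158916 0.09407966 0.064     ]] [0.50412976 0.10137732 0.064     ] 3.089592686952004
t 1.73 pos [0.5037 0.1002 0.1906] yaw 2.995 shift mm [ -0.3   1.2 148.6] turn [-0.  -0.  -0.9]
```

drive_tool --pt "0 0 1.2 30 0 0 -0.9" --pt "0 0 0 30 0 0 0" --pt "0 0 0 30 0 0 0" --pt "0 0 0 30 0 0 0" --pt "0 0 0 20 0 0 0" --pt "0 0 0 10 0 0 0" --pt "0.5 0 0 0 0 0 0" --pt "0.7 0 0 0 0 0 0" --pt "1 0 0 0 0 0 0" --pt "1 0 0 0 0 0 0" --pt "1 0 0 0 0 0 0" --pt "1 0 0 0 0 0 0" --force 30

```text
time: 2.73
tcp_pos: [0.5052, 0.1007, 0.0421]
tcp_rot: [-3.141, 0.002, 3.091]
wrist_force: [-2.9, -12.9, 19.2]
finger_gap: 0.0133
gripper_force: 35.2
```

drive_tool --pt "1 0 0 0 0 0 0" --pt "1 0 0 0 0 0 0" --pt "1 0 0 0 0 0 0"

```text
time: 2.98
tcp_pos: [0.5051, 0.1006, 0.0421]
tcp_rot: [-3.141, 0.002, 3.091]
wrist_force: [-1.5, -2.6, 6.5]
finger_gap: 0.0132
gripper_force: 33.0
```

drive_tool --pt "1 0 0 0 0 0 0.8" --pt "1 0 0 0 0 0 0.8" --pt "1 0 0 0 0 0 0.8" --pt "1 0 0 0 0 0 0.8" --pt "1 0 0 0 0 0 0.8" --pt "1 0 0 0 0 0 0.8" --pt "1 0 0 0 0 0 0.8" --pt "1 0 0 0 0 0 0.8" --pt "1 0 0 0 0 0 0.8" --pt "1 0 0 0 0 0 0.8" --pt "1 0 0 0 0 0 0.8" --pt "1 0 0 0 0 0 0.8"

```text
time: 3.98
tcp_pos: [0.5045, 0.0996, 0.0421]
tcp_rot: [-3.141, 0.002, 2.082]
wrist_force: [-5.2, -8.3, 10.9]
finger_gap: 0.0135
gripper_force: 33.7
```

```bash
python3 -c "
from h import *
s=state();print(s['moment'],s['wrist_force'],s['tcp_rot'],s['tcp_pos'],s['gripper_force'])"
```

```text
[-1.33475548  1.01815092  0.05398111] [-5.18663141 -8.30705061 10.8521841 ] [-3.14091266e+00  2.25217000e-03  2.08190877e+00] [0.5045488  0.09956179 0.04211909] 33.70025843381882
```

drive_tool --pt "1 0 0 0 0 0 0.4" --pt "1 0 0 0 0 0 0.4" --pt "1 0 0 0 0 0 0.3" --pt "1 0 0 0 0 0 0" --pt "1 0 0 0 0 0 0"

```text
time: 4.4
tcp_pos: [0.5045, 0.0995, 0.0421]
tcp_rot: [-3.141, 0.003, 1.972]
wrist_force: [-5.7, -8.1, 10.7]
finger_gap: 0.0133
gripper_force: 43.9
```

```bash
python3 -c "
from h import *
s=state();print(s['moment'],s['wrist_force'],s['tcp_rot'],s['tcp_pos'],s['gripper_force'])"
```

```text
[-1.35487798  0.99348291  0.87152219] [-5.68428905 -8.07538394 10.72548493] [-3.14097310e+00  2.61777086e-03  1.97179035e+00] [0.50448401 0.09950772 0.04213239] 43.92223736695428
```

drive_tool --pt "1 0 0 0 0 0 -0.3" --pt "0 0 0 0 0 0 0" --pt "0 0 0 0 0 0 0" --pt "0 0 0 0 0 0 0" --pt "0 0 0 0 0 0 0" --pt "0 0 0 0 0 0 0" --pt "0 0 0 -30 0 0 0" --pt "0 0 0 -40 0 0 0" --pt "0 0 0 -40 0 0 0" --pt "0 0 0 -38 0 0 0" --pt "0 0 0 0 0 0 0"

```text
time: 5.32
tcp_pos: [0.5087, 0.1016, 0.1982]
tcp_rot: [3.129, 0.004, 2.002]
wrist_force: [0.8, 0.2, 1.5]
finger_gap: 0.0856
gripper_force: 0.0
```

```bash
python3 - <<'E'
from h import *
togo([.427,-.33,.19],2.59)
E
```

```text
t 5.32 pos [0.5087 0.1016 0.1982] yaw 2.002 shift mm [-357.8 -254.9    6.5] turn [ 0.11  0.08 -5.61]
```

drive_tool --pt "0 -32.5 -23.2 0.6 0 0 0" --pt "0 -32.5 -23.2 0.6 0 0 0" --pt "0 -32.5 -23.2 0.6 0 0 0" --pt "0 -32.5 -23.2 0.6 0 0 0" --pt "0 -32.5 -23.2 0.6 0 0 0" --pt "0 -32.5 -23.2 0.6 0 0 0" --pt "0 -32.5 -23.2 0.6 0 0 0" --pt "0 -32.5 -23.2 0.6 0 0 0" --pt "0 -32.5 -23.2 0.6 0 0 0" --pt "0 -32.5 -23.2 0.6 0 0 0" --pt "0 -32.5 -23.2 0.6 0 0 0"

```text
time: 6.23
tcp_pos: [0.4212, -0.3324, 0.1819]
tcp_rot: [3.141, 0.0, 2.002]
wrist_force: [1.0, 0.6, -0.2]
finger_gap: 0.0855
gripper_force: 0.0
```

drive_tool --pt "0 0 0 0 0 0 -0.95" --pt "0 0 0 0 0 0 -0.95" --pt "0 0 0 0 0 0 -0.95" --pt "0 0 0 0 0 0 -0.95" --pt "0 0 0 0 0 0 -0.95" --pt "0 0 0 0 0 0 -0.85" --pt "0 0 0 0 0 0 0" --pt "0 0 0 0 0 0 0" --pt "0 0 0 0 0 0 0"

```text
time: 6.98
tcp_pos: [0.4219, -0.3304, 0.1819]
tcp_rot: [3.142, -0.0, 2.586]
wrist_force: [0.5, 0.1, 0.5]
finger_gap: 0.0856
gripper_force: 0.0
```

```bash
python3 - <<'E'
from h import *
togo([.427,-.33,.19],2.59)
save('top','top1.png')
a=save('wrist','w2.png'); cm=camera_model('wrist'); json.dump({k:np.array(v).tolist() for k,v in cm.items()},open('w2.json','w'))
b=cv2.imread('pics/top1.png')[240:320,260:330]
o=np.zeros((480,800,3),np.uint8);o[:,:640]=a[:,:,::-1];o[:183,640:]=cv2.resize(b,(160,183))
cv2.imwrite('pics/v2.png',o)
E
```

```text
t 6.98 pos [ 0.4219 -0.3304  0.1819] yaw 2.586 shift mm [-4.1  3.  -8.1] turn [ 0.   -0.   -0.04]
```

View pics/v2.png

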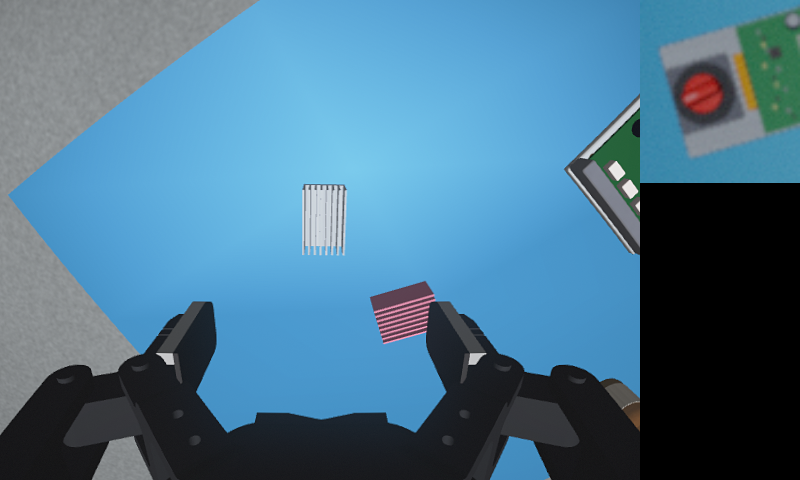

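The top inset shows the knob turned and the jaw moved over. In the wrist view the heatsink spans columns 303–346 and rows 185–255, and the pink decoy sits at (403,312), near the right finger. I need a zoom.

```bash
python3 - <<'E'
from h import *
im=cv2.imread('pics/w2.png')
cv2.imwrite('pics/hs2.png',cv2.resize(im[175:350,290:450],None,fx=3.4,fy=3.4,interpolation=cv2.INTER_CUBIC))
E
```

```text
(no output)
```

View pics/hs2.png

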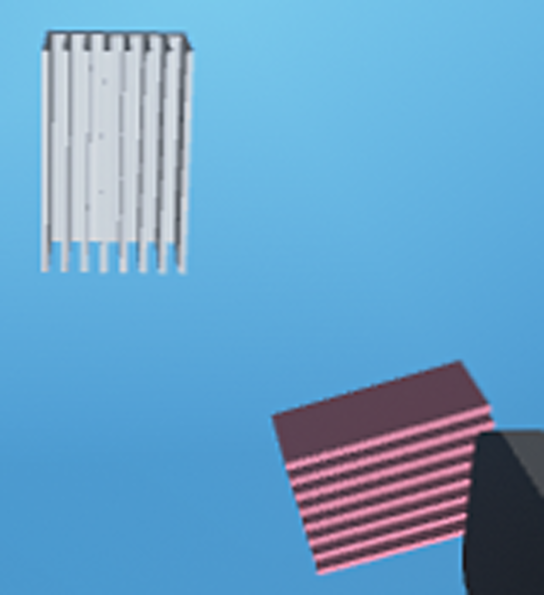

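Heatsink top corners in the crop: (41,50), (194,50), (187,272) and (40,272). Decoy corners: (272,415), (461,360), (490,406) and (318,574).

```bash
python3 - <<'E'
from h import *
cm=json.load(open('w2.json'))
f=lambda q:np.array(q)/3.4+[290,175]
P=onz(cm,f([(41,50),(194,50),(187,272),(40,272)]),.03);m=P.mean(0);d=P[0]+P[1]-P[2]-P[3];y=np.arctan2(d[1],d[0])
print(P,m,y,[np.linalg.norm(P[i]-P[i-1]) for i in range(4)])
togo([m[0],m[1],.010],y%np.pi)
D=onz(cm,f([(272,415),(461,360),(290,468),(490,406),(318,574)]),[0,0,.03,.03,.03])
s=state();M=R.from_euler('xyz',s['tcp_rot']);print('decoy in tool xy about hs',M.inv().apply(D-m)[:,:2].round(3))
E
```

```text
[[ 0.39430478 -0.3305314   0.03      ]
 [ 0.41348194 -0.29956455  0.03      ]
 [ 0.46093606 -0.32966232  0.03      ]
 [ 0.44149119 -0.36103915  0.03      ]] [ 0.42755349 -0.33019935  0.03      ] 2.5720127718111283 [np.float64(0.05618967511387035), np.float64(0.03642401947512371), np.float64(0.05619403049006326), np.float64(0.03691352183115378)]
t 7.08 pos [ 0.4219 -0.3305  0.182 ] yaw 2.587 shift mm [ -4.7   3.2 172. ] turn [-0.   -0.    0.14]
decoy in tool xy about hs [[-0.083  0.046]
 [-0.066  0.099]
 [-0.084  0.047]
 [-0.066  0.098]
 [-0.116  0.056]]
```

drive_tool --pt "0 -4.7 3.2 30 0 0 0.14" --pt "0 0 0 35 0 0 0" --pt "0 0 0 35 0 0 0" --pt "0 0 0 35 0 0 0" --pt "0 0 0 25 0 0 0" --pt "0 0 0 12 0 0 0" --pt "0 0 0 6 0 0 0" --pt "0 0 0 0 0 0 0" --pt "0 0 0 0 0 0 0" --force 45

```text
time: 7.83
tcp_pos: [0.4285, -0.3311, 0.0056]
tcp_rot: [-3.141, 0.002, 2.574]
wrist_force: [0.0, 0.1, 0.4]
finger_gap: 0.0854
gripper_force: 0.0
```

drive_tool --pt "0.3 0 0 0 0 0 0" --pt "0.4 0 0 0 0 0 0" --pt "0.5 0 0 0 0 0 0" --pt "0.6 0 0 0 0 0 0" --pt "1 0 0 0 0 0 0" --pt "1 0 0 0 0 0 0" --pt "1 0 0 0 0 0 0" --pt "1 0 0 0 0 0 0"

```text
time: 8.5
tcp_pos: [0.4282, -0.3308, 0.0052]
tcp_rot: [-3.141, 0.002, 2.574]
wrist_force: [-0.9, 0.4, 5.8]
finger_gap: 0.0354
gripper_force: 46.1
```

```bash
python3 - <<'E'
from h import *
togo([.42755,-.3302,.004],2.572)
E
```

```text
t 8.5 pos [ 0.4282 -0.3308  0.0052] yaw 2.574 shift mm [0.9 0.2 1.1] turn [-0.    0.02  0.02]
```

drive_tool --pt "1 0 0 -10 0 0 0" --pt "1 0 0 -25 0 0 0" --pt "1 0 0 -35 0 0 0" --pt "1 0 0 -35 0 0 0" --pt "1 0 0 -35 0 0 0" --pt "1 0 0 -10 0 0 0" --pt "1 0 0 0 0 0 0" --pt "1 0 0 0 0 0 0" --pt "1 0 0 0 0 0 0" --pt "1 0 0 0 0 0 0"

```text
time: 9.33
tcp_pos: [0.4263, -0.3291, 0.1514]
tcp_rot: [3.141, -0.004, 2.574]
wrist_force: [0.7, 0.7, -1.7]
finger_gap: 0.0354
gripper_force: 45.2
```

```bash
python3 - <<'E'
from h import *
togo([.5656,-.1208,.155],3.413)
E
```

```text
t 9.33 pos [ 0.4263 -0.3291  0.1514] yaw 2.574 shift mm [ -5.5 250.5  -3.4] turn [ 0.02 -0.04 -8.01]
```

drive_tool --pt "1 -0.5 15 -0.3 0 0 0" --pt "1 -0.5 25 -0.3 0 0 0" --pt "1 -0.5 30 -0.3 0 0 0" --pt "1 -0.5 30 -0.3 0 0 0" --pt "1 -0.5 30 -0.3 0 0 0" --pt "1 -0.5 30 -0.3 0 0 0" --pt "1 -0.5 30 -0.3 0 0 0" --pt "1 -0.5 30 -0.3 0 0 0" --pt "1 -0.5 20 -0.3 0 0 0" --pt "1 -1 10.5 -0.3 0 0 0" --pt "1 0 0 0 0 0 0"

```text
time: 10.25
tcp_pos: [0.5669, -0.12, 0.1554]
tcp_rot: [-3.141, -0.003, 2.577]
wrist_force: [0.8, -0.4, -0.8]
finger_gap: 0.0352
gripper_force: 45.3
```

drive_tool --pt "1 0 0 0 0 0 -0.5" --pt "1 0 0 0 0 0 -0.9" --pt "1 0 0 0 0 0 -0.9" --pt "1 0 0 0 0 0 -0.9" --pt "1 0 0 0 0 0 -0.9" --pt "1 0 0 0 0 0 -0.9" --pt "1 0 0 0 0 0 -0.9" --pt "1 0 0 0 0 0 -0.9" --pt "1 0 0 0 0 0 -0.8" --pt "1 0 0 0 0 0 -0.4" --pt "1 0 0 0 0 0 0" --pt "1 0 0 0 0 0 0"

```text
time: 11.25
tcp_pos: [0.566, -0.1231, 0.1564]
tcp_rot: [3.141, -0.001, -2.874]
wrist_force: [-0.0, -0.1, -0.8]
finger_gap: 0.0349
gripper_force: 45.2
```

```bash
python3 - <<'E'
from h import *
togo([.5656,-.1208,.155],3.413)
save('wrist','w3.png'); cm=camera_model('wrist'); json.dump({k:np.array(v).tolist() for k,v in cm.items()},open('w3.json','w'))
E
```

```text
t 11.25 pos [ 0.566  -0.1231  0.1564] yaw -2.874 shift mm [-0.3  2.3  1.4] turn [ 0.   -0.01 -0.04]
```

View pics/w3.png

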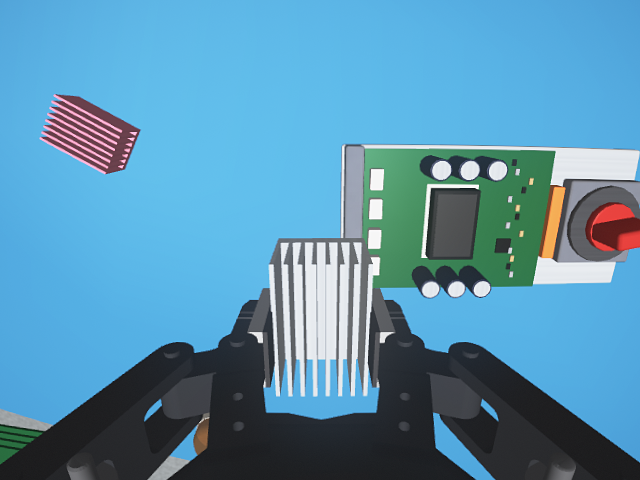

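The view shows the heatsink held, with its top corners near (270,265), (372,264), (367,396) and (276,396). The capacitor tops are at (442,170), (470,170), (498,170), (430,289), (456,289) and (482,289). The module top corners are near (434,188), (481,190), (473,259) and (427,257).

```bash
python3 - <<'E'
from h import *
from scipy.optimize import least_squares
cm=json.load(open('w3.json'))
H=np.array([(-45,-30,46),(-45,-10,46),(-45,10,46),(45,-30,46),(45,-10,46),(45,10,46),(-28,-28,28),(-28,8,28),(28,8,28),(28,-28,28)])/1e3
uv=np.array([(442,170),(470,170),(498,170),(430,289),(456,289),(482,289),(434,188),(481,190),(473,259),(427,257)],float)
def W(p):
    c,s=np.cos(p[2]),np.sin(p[2]);return np.c_[p[0]+c*H[:,0]-s*H[:,1],p[1]+s*H[:,0]+c*H[:,1],H[:,2]]
r=least_squares(lambda p:(proj(cm,W(p))-uv).ravel(),[.5355,-.0155,.27]);p=r.x;print('holder',p,r.fun.reshape(-1,2).round(1).tolist())
c,s=np.cos(p[2]),np.sin(p[2]);mo=np.array([p[0]+.01*s,p[1]-.01*c]);print('module',mo,'knob',p[0]-s*.119,p[1]+c*.119)
P=onz(cm,[(270,265),(372,264),(367,396),(276,396)],.181);m=P.mean(0);d=P[0]+P[1]-P[2]-P[3]
st=state();M=R.from_euler('xyz',st['tcp_rot'])
print('hs',m,'yaw',np.arctan2(d[1],d[0]),[np.linalg.norm(P[i]-P[i-1]).round(4) for i in range(4)],'in tool',M.inv().apply(m-st['tcp_pos'])*1e3)
E
```

```text
holder [ 0.53620759 -0.01338334  0.26379957] [[-0.2, -0.7], [-0.0, -0.3], [-0.3, 0.2], [0.0, -0.6], [-0.3, -0.8], [-0.9, -0.9], [0.7, 1.2], [0.4, -0.3], [-0.6, 0.1], [1.2, 2.1]]
module [ 0.5388151  -0.02303741] knob 0.5051782748787993 0.10149999546879611
hs [ 0.56617835 -0.12279424  0.181     ] yaw -2.870189994747438 [np.float64(0.056), np.float64(0.0353), np.float64(0.0564), np.float64(0.0362)] in tool [ -0.02581532   0.05231745 -24.46876875]
```

```bash
python3 -c "
from h import *
togo([.5386,-.0238,.12],3.410)"
```

```text
t 11.3 pos [ 0.5661 -0.1229  0.1565] yaw -2.874 shift mm [  0.3 102.8  36.6] turn [ 0.   -0.01 -0.01]
```

drive_tool --pt "1 0 10 0 0 0 0" --pt "1 0 17 3 0 0 0" --pt "1 0.3 20 5 0 0 0" --pt "1 0 20 7 0 0 0" --pt "1 0 18 8 0 0 0" --pt "1 0 12 8 0 0 0" --pt "1 0 5.8 5.6 0 0 0" --pt "1 0 0 0 0 0 0" --pt "1 0 0 0 0 0 0" --pt "1 0 0 0 0 0 0"

```text
time: 12.13
tcp_pos: [0.5396, -0.0237, 0.121]
tcp_rot: [-3.141, 0.001, -2.872]
wrist_force: [0.3, -0.3, -0.3]
finger_gap: 0.0352
gripper_force: 45.2
```

```bash
python3 -c "
from h import *
togo([.5386,-.0238,.062],3.410)"
```

```text
t 12.13 pos [ 0.5396 -0.0237  0.121 ] yaw -2.872 shift mm [ 1.1  0.2 59. ] turn [-0.01  0.01  0.01]
```

drive_tool --pt "1 1 0.2 8 0 0 0" --pt "1 0 0 14 0 0 0" --pt "1 0 0 16 0 0 0" --pt "1 0 0 13 0 0 0" --pt "1 0 0 8 0 0 0" --pt "1 0 0 0 0 0 0" --pt "1 0 0 0 0 0 0" --pt "1 0 0 0 0 0 0"

```text
time: 12.8
tcp_pos: [0.5387, -0.0233, 0.0623]
tcp_rot: [-3.141, 0.001, -2.871]
wrist_force: [-0.3, 0.0, -0.2]
finger_gap: 0.0355
gripper_force: 45.2
```

```bash
python3 - <<'E'
from h import *
togo([.5386,-.0238,.0415],3.410)
im=save('wrist','w4.png'); t=save('top','t4.png'); s=save('scene','s4.png')
o=np.zeros((600,800,3),np.uint8)
o[:300,:400]=cv2.resize(im,(400,300)); o[:300,400:]=cv2.resize(t[215:305,290:410],(400,300)); o[300:,:400]=cv2.resize(s[180:270,290:410],(400,300),interpolation=cv2.INTER_CUBIC)
cv2.imwrite('pics/v4.png',o[:,:,::-1])
E
```

```text
t 12.8 pos [ 0.5387 -0.0233  0.0623] yaw -2.871 shift mm [ 0.3 -0.5 20.8] turn [-0.    0.01  0.02]
```

View pics/v4.png

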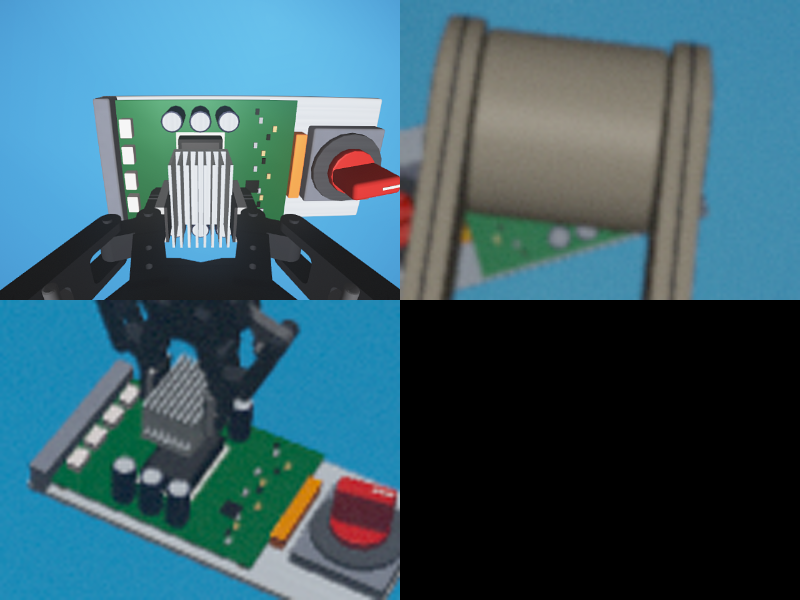

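The heatsink is centred over the module (outline centre column 201, heatsink 201) and clear of the capacitors, so I'll descend.

drive_tool --pt "1 0.2 -0.3 3 0 0 0" --pt "1 0 0 4 0 0 0" --pt "1 0 0 4 0 0 0" --pt "1 0 0 4 0 0 0" --pt "1 0 0 3 0 0 0" --pt "1 0 0 2 0 0 0" --pt "1 0 0 0.8 0 0 0" --pt "1 0 0 0 0 0 0" --pt "1 0 0 0 0 0 0" --pt "1 0 0 0 0 0 0" --pt "1 0 0 0 0 0 0" --pt "1 0 0 0 0 0 0"

```text
time: 13.95
tcp_pos: [0.5381, -0.0234, 0.0409]
tcp_rot: [-3.141, 0.0, -2.871]
wrist_force: [0.6, -0.4, -0.8]
finger_gap: 0.0353
gripper_force: 45.2
```

```bash
python3 - <<'E'
from h import *
from scipy.optimize import least_squares
togo([.5386,-.0238,.0412],3.410)
im=save('wrist','w5.png'); cm=camera_model('wrist'); json.dump({k:np.array(v).tolist() for k,v in cm.items()},open('w5.json','w'))
o=cv2.resize(im[130:420,200:500],None,fx=2,fy=2,interpolation=cv2.INTER_CUBIC)
cv2.imwrite('pics/v5.png',o[:,:,::-1])
E
```

```text
t 13.95 pos [ 0.5381 -0.0234  0.0409] yaw -2.871 shift mm [-0.3 -0.5 -0.3] turn [-0.    0.    0.02]
```

View pics/v5.png

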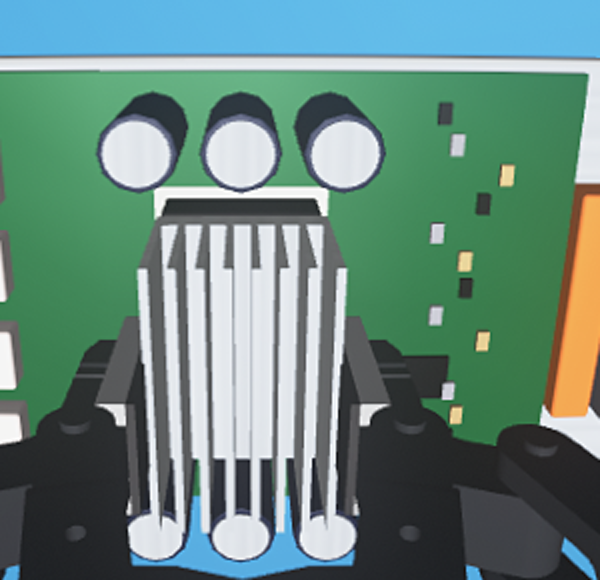

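The heatsink (centre column about 242) lines up with the middle capacitors (241) and the module outline (155–328, centre 242). It is level and clear of everything, so I'm handing in.

```bash
python3 -c "
from bench import *
print(job_done())"
```

```text
the job is handed in; nothing more can be done
None
```

I turned the clamp knob clockwise to its stop and let go; the gripper now holds the heatsink level about 8 mm above the module, centred and lined up, and I've handed the job in (no verdict was returned).

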